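# Set the mitre box and push the batten to the flip stop

## Task

The next side of an eight-sided wooden plinth is to be sawn in the mitre box: swing its saw guide to the first click to your left of square (22.5 degrees), flip the stop on the fence fully down, and slide the batten along the fence until its end bears snugly against the lowered stop. Leave the batten flat on the deck and flush along the fence. Do not ram it: the stop must stay where it is clamped on the fence, and the other things on the table must stay where they stand.

Things in the scene. Friction and masses are not known exactly. Their poses are not given: they have to be found in the camera images.
- mitre_box: fixed mitre box, grey cast base 480 mm long. Origin at table height on the saw guide's upright swivel axis, which lies in the fence's front face; x points away from the robot, square to the fence, y left along it, z up. Deck: flat top 35 mm up, x -78 to +57, y -240 to +240. Low steel quadrant in front, top 22 mm up, out to 121 mm from the axis, dark marks at the clicks, the longest at square
- fence (a point): point on the mitre box's upright fence: middle of the left half, on its front face (x = 0 of the box) at its foot, 35 mm above the table, 137 mm left of the swivel axis; axes as the box. The front face is flat, in two halves from 40 to 235 mm either side of the axis, gap between; its top is 70 mm above the table, and an aluminium track on the left half reaches 80 mm
- guide (a joint): swivel angle of the saw guide, rad: 0 square to the fence, positive with its front end swung to the robot's left. Clicks into notches every 22.5 degrees (-0.785, -0.393, 0, 0.393, 0.785); pulled into the nearest when let go. About 6 N on the knob carries it over the crest half-way between two. It bears upright rod pairs, 36 mm wide, up to 107 mm high, 135 mm in front of the axis and 105 mm behind
- guide_knob (a point): middle of the upright black turned knob by which the guide is swung: 44 mm above the table, 172 mm from the swivel axis, at the guide's front end, 37 mm beyond the front rod pair; about 30 mm in diameter, from 13 to 75 mm above the table. The arm under it is 30 mm wide, top 13 mm above the table
- stop_face (a point): point on the face that the batten's end must bear on once the flag is down, 25 mm in front of the fence, 46 mm above the table; fixed to the stop's carriage, axes as the box, the face looks to -y (right). The carriage, a block 44 mm along y centred 8 mm left of the face, x -5 to +52 mm with its rear clamp knob, top 100 mm up, is clamped by friction and slips if pushed with over about 20 N
- flag (a joint): angle of the stop flag about its hinge, which runs along the fence, rad: 0 fully down in the path, 1.6 to 1.92 up (1.57 arm upright, more: leaning back away from the robot). It turns stiffly, about 0.12 N m, and stays wherever it is left, so it must be pressed down until it goes no further
- flag_hinge (a point): mid-width point on the flag's hinge axis, 92 mm above the table, 7 mm in front of the fence face, 8 mm left of the stop face. Steel flag 16 mm wide. When down, its arm (10 mm thick, centred on the hinge) reaches from 4 mm behind the hinge to 62 mm in front (towards the robot), and a foot plate hangs from the arm, 6 to 36 mm in front of the hinge, to 52 mm below it (5 mm over the deck)
- flag_tab (a point): point on the finger tab at the free end of the flag's arm: with the flag down it is on the arm's upper face, 56 mm in front of the hinge and 5 mm above it; with the flag up that face looks away from the robot and the tab is the flag's highest end
- batten_mid (a point): centre of the loose batten of pale wood, 190 x 38 x 22 mm (length along its x axis, width y, height z), about 110 g, lying on the deck to the right of the stop; both ends alike. Seated, it is 46 mm above the table, 19 mm in front of the fence face and 95 mm to the right of the stop face
- offcut: bystander: short offcut of the same batten, 70 x 38 x 22 mm, on the table in front of the mitre box on the right; origin at the centre of its underside
- glue_bottle: bystander: white glue bottle, 62 mm across, 149 mm high; origin at the centre of its underside
- paint_bottle: bystander: dark green paint bottle, 42 mm across, 110 mm high; origin at the centre of its underside
- clay_pack: bystander: wrapped clay block 120 x 75 x 32 mm; origin at the centre of its underside
- gourd_big: bystander: brown gourd, 156 mm across, about 255 mm high; origin at the centre of its underside
- doll: bystander: gourd doll in a red dress, 84 mm across, about 175 mm high; origin at the centre of its underside
- try_square: bystander: try square lying flat, wooden stock 100 x 16 x 18 mm and steel blade 150 x 32 mm; origin under the middle of its stock
There are look-alikes about, which are no part of the job. Of the things like the part that bears batten_mid, leave any that is blue or grey; of the rest the larger one is meant.

How it is judged:
On the way:
1. the batten bears on the lowered stop (value of joint flag below 0.06 rad and contact force between batten and flag above 1 N), for 0.02 s.
At the end, for the whole second after the job is handed in: The guide rests in its notch at 22.5 degrees left of square (within 1.5 degrees), the flag is fully down (within 0.05 rad), and the batten lies at rest flat on the deck with its end within 2 mm of the stop face, its side within 2 mm of the fence and along the fence within 0.02 rad (value of joint guide between 0.365 and 0.42 rad and value of joint flag below 0.05 rad and y of batten_mid in the frame of stop_face between -0.097 and -0.0925 m and x of batten_mid in the frame of mitre_box between -0.021 and -0.0165 m and z of batten_mid in the frame of mitre_box between 0.043 and 0.049 m and angle between the x axis of batten_mid and the y axis of mitre_box, either way round below 0.02 rad and angle between batten_mid's own z axis and vertical below 0.05 rad and linear speed of batten below 0.01 m/s); the robot touches nothing.
It fails at once if the stop is shoved along the fence by more than 2 mm (distance of stop_face from where it was at the start of the episode above 0.002 m).
It fails at once if a bystander is moved by more than 30 mm (distance of any of offcut, glue_bottle, paint_bottle, clay_pack, gourd_big, doll, try_square from where it was at the start of the episode above 0.03 m).
It also fails if it takes over 70 s, if anything falls off the work surface, if the arm or the gripper's body presses on something with over 40 N, if the wrist force passes 120 N, or if a joint passes its speed limit or range.

## Robot

A 6-joint arm with a two-finger parallel gripper is mounted at the origin on the work surface. World frame = base frame: x ahead of the robot, y to its left, z up, the work surface at z = 0. Lengths are in m, angles in rad, forces in N, time in s.
With the tool pointing down it reaches from about 0.375 to 0.925 m from the base axis. Payload 5.7 kg.
Tool frame: the origin (TCP) lies midway between the tips of the shut fingers; the grasp point (between the pads) lies 19 mm behind it; z points along the fingers, y is the line along which they close (so a half turn about z gives the same grasp; the last joint's range is limited). The gripper opens to 85 mm and grips with 20 to 120 N. Pads are 22 mm wide; open, the fingers measure 114 mm over their backs; the gripper's body (76 mm by 85 mm) begins 54 mm behind the grasp point. The pads swing forward as they close: fully open they stand 13 mm farther back than shut.
Start: joints at [1.008, 0.359, 1.51, -0, 1.272, -0.115], TCP at [0.26, 0.541, 0.231] pointing down, gripper open.
Joint ranges: [-2.97, 2.97], [-1.01, 2.36], [0.21, 2.38], [-0.96, 4.11], [0.2, 2.71], [-2.98, 2.98]. Speed limits (rad/s): [2.39, 2.39, 3.14, 3.14, 3.14, 3.14].

## Interface

Orientations are given as a 3x3 rotation matrix whose columns are the frame's x, y, z axes.
In Python, from bench import r gives the robot as it stands. The module is installed in compiled form; this text tells all that it offers.
- The arm moves only by the tool send_rows, never from a script. Its arguments are lists of equal length, an entry for each row: "claw": the finger opening in mm, from 0 to 85.4; "xyz": the shift along the tool's x, y, z in mm, a list of three; "turn": the turn about the tool's z in degrees. A call has 1 to 10 rows; each row shifts and turns the commanded pose from where the row before left it, along the tool's axes as they then stand; what a row does not reach is not made up. A row lasts 1/8 s, in which the tool goes at most 62.5 mm and 10.7 degrees, less where a joint would pass 70% of its speed; a pose out of reach is approached as far as the arm can. A call with a gripper value outside its range is refused whole. The fingers move at their own pace and stop on an object; "newtons" is the grip in N (left out, the last holds). Time passes only in rows, so rows that do not move let the fingers close. It gives the time, the measured TCP pose, the force, the opening and the grip force at its end, in the units of the state.
- r.get_obs(): the state, without advancing time (a new reading comes with each control period).
- r.read_camera(name): name is "scene" or "top" or "wrist"; returns (picture, depth): 480x640x3 uint8, red, green, blue; 480x640 float32, m along the optical axis (not along the pixel's ray), 0 where there is no reading.
- r.get_calibration(name): a dict with "fx", "fy", "cx", "cy" (pixels), "dist" ([k1, k2, p1, p2, k3] as OpenCV has them; the pictures are not rectified), "R" (3x3) and "t" (3): a world point X has camera coordinates R X + t; the wrist camera has in their place "mount" (4x4, takes a point from camera to tool coordinates, whose origin is the TCP and whose axes are the flange's). Camera axes: x right, y down, z forward; pixel columns grow to the right and rows downward; lengths in m; the calibration is good to about 2 mm. A picture is of the moment at which its call begins: read the wrist's pose just before it. get_calibration takes no time and is no camera call.
- r.finish_job(): hands the job in; it is judged then, once.
Trained networks look in the newest picture that a camera, given by its name, has taken for a name from the list of things; names that differ only in an ending like _2 or _b are one class to them, and where a whole thing is asked for, a point or a joint stands for the part that bears it (a point fixed in the world has none). Each returns a list of dicts, best first, with "confidence" (0 to 1); they miss things now and then, are a little off and sometimes report something else, mostly with a low value. They report only what shows in the picture. A call takes as long as a camera call. They do not tell look-alikes from the thing itself.
- r.spot_in(thing, camera): "location" ([column, row] as shares, 0 to 1, of the picture: columns of its width, rows of its height, amid what is visible of it).
- r.outline_of(thing, camera): "pixels" (480x640 bool, what is visible of it) and "location" ([column, row] as shares, 0 to 1, of the picture: columns of its width, rows of its height, amid what is visible of it).
- r.spot_point(thing, camera): "location" ([column, row] as shares, 0 to 1, of the picture: columns of its width, rows of its height: a listed point, or the origin of a listed thing).
The state is a dict: "t": time; "joint_positions": joint angles; "qvel": joint speeds; "joint_efforts": joint torques, N m; "tool_pos": TCP position; "orientation": TCP orientation; "force": force on the tool from outside, world axes, zero at the start; "torque": the same for the moment, N m; "finger_gap": finger opening in m; "grasp_force": force on a finger pad.
Only numpy, scipy, OpenCV 4.12 (cv2) and the standard library are available. Lean on these libraries where they do the work, as an engineer would, in place of code of your own. Each camera call takes 0.05 s, during which the arm holds its last target. There are 200 camera calls.

## Working session

There is one attempt and no reset: what is moved stays moved. The work goes in short steps, Python scripts to look and compute and a tool call to move; the robot and the scene stay as the last step left them, time stands still between calls to the robot, and variables do not carry over. Pictures are saved under pics/ and viewed, at most 10 in all, crops included, and the job is handed in when it is done.

Besides the shell and the picture viewer there is one more tool, called after "Request:" by a JSON object that holds its "fn" and its "kwargs", one argument or row to a line. send_rows: Moves the arm, as the interface text tells. Its arguments: {"type":"object","properties":{"claw":{"type":"array","items":{"type":"number"}},"xyz":{"type":"array","items":{"type":"array","items":{"type":"number"}}},"turn":{"type":"array","items":{"type":"number"}},"newtons":{"type":"number"}},"required":["claw","xyz","turn"]}

```bash
mkdir -p pics
cat > h.py <<'E'
import numpy as np, cv2
from bench import r
def px2ray(cal,u,v):
    K=np.array([[cal['fx'],0,cal['cx']],[0,cal['fy'],cal['cy']],[0,0,1.]])
    p=cv2.undistortPoints(np.array([[[u,v]]],float),K,np.array(cal['dist'],float))[0,0]
    return np.array([p[0],p[1],1.])
def pose(name,obs=None):
    c=r.get_calibration(name)
    if 'R' in c: R=np.array(c['R']);t=np.array(c['t']);return c,R.T,-R.T@t
    M=np.array(c['mount']);o=obs;Rt=np.array(o['orientation'])
    return c,Rt@M[:3,:3],Rt@M[:3,3]+np.array(o['tool_pos'])
def at_z(name,u,v,z,obs=None):
    c,R,p=pose(name,obs);d=R@px2ray(c,u,v);return p+d*(z-p[2])/d[2]
def at_d(name,u,v,depth,obs=None):
    c,R,p=pose(name,obs);return p+R@px2ray(c,u,v)*depth
def save(n,im,crop=None,s=1):
    if crop: im=im[crop[1]:crop[3],crop[0]:crop[2]]
    cv2.imwrite('pics/'+n,cv2.resize(im[:,:,::-1],None,fx=s,fy=s,interpolation=cv2.INTER_CUBIC))
E
python3 - <<'E'
from h import *
im,d=r.read_camera('top');save('top.png',im);np.savez('top.npz',im=im,d=d)
for n in ['mitre_box','fence','guide_knob','stop_face','flag_hinge','flag_tab','batten_mid','offcut','glue_bottle','paint_bottle','clay_pack','gourd_big','doll','try_square']:
    hs={'mitre_box':0.035,'fence':.035,'guide_knob':.044,'stop_face':.046,'flag_hinge':.092,'flag_tab':.15,'batten_mid':.046}
    for x in r.spot_point(n,'top')[:3]:
        u,v=x['location'][0]*640,x['location'][1]*480
        print(n,round(x['confidence'],2),round(u),round(v),at_z('top',u,v,hs.get(n,0.)).round(3))
im,d=r.read_camera('scene');save('scene.png',im);np.savez('scene.npz',im=im,d=d)
for n in ['mitre_box','fence','guide_knob','stop_face','flag_hinge','flag_tab','batten_mid']:
    for x in r.spot_point(n,'scene')[:3]:
        u,v=x['location'][0]*640,x['location'][1]*480
        print(n,round(x['confidence'],2),round(u),round(v),at_z('scene',u,v,hs.get(n,0.)).round(3))
print(r.get_obs())
E
```

```text
mitre_box 0.61 307 188 [0.607 0.033 0.035]
fence 0.64 256 181 [0.631 0.17  0.035]
guide_knob 0.82 348 232 [ 0.484 -0.071  0.044]
stop_face 0.59 348 236 [ 0.472 -0.07   0.046]
flag_hinge 0.51 260 177 [0.621 0.15  0.092]
flag_hinge 0.5 264 164 [0.657 0.142 0.092]
flag_tab 0.82 259 162 [0.638 0.145 0.15 ]
batten_mid 0.95 435 180 [ 0.619 -0.305  0.046]
batten_mid 0.86 433 250 [ 0.43  -0.286  0.046]
batten_mid 0.81 459 336 [ 0.211 -0.337  0.046]
offcut 0.86 386 253 [ 0.434 -0.172  0.   ]
glue_bottle 0.83 509 223 [ 0.508 -0.511  0.   ]
paint_bottle 0.57 482 271 [ 0.379 -0.425  0.   ]
clay_pack 0.78 494 181 [ 0.63  -0.482  0.   ]
gourd_big 0.61 154 182 [0.65  0.458 0.   ]
gourd_big 0.34 508 224 [ 0.508 -0.507  0.   ]
gourd_big 0.31 222 310 [0.294 0.261 0.   ]
doll 0.72 149 255 [0.445 0.461 0.   ]
doll 0.58 309 191 [0.612 0.03  0.   ]
doll 0.56 336 197 [ 0.593 -0.042  0.   ]
try_square 0.95 219 308 [0.301 0.268 0.   ]
mitre_box 0.72 297 320 [0.629 0.044 0.035]
mitre_box 0.46 271 256 [ 0.473 -0.085  0.035]
fence 0.57 346 337 [0.633 0.169 0.035]
fence 0.16 342 317 [0.584 0.142 0.035]
guide_kno
[... 488 characters left out ...]
15113554e-01]), 'qvel': array([ 1.47570387e-03,  4.80883631e-07,  6.26167529e-04,  8.88325516e-04,
       -3.83095612e-04, -2.53449928e-05]), 'joint_efforts': array([ 5.39754237e-04, -5.27602279e+01, -2.79041880e+01,  2.60991152e-05,
        1.72892185e-03,  1.35010637e-05]), 'tool_pos': array([0.25978056, 0.54079265, 0.23124988]), 'orientation': array([[-9.01401793e-01,  4.32983604e-01, -7.42455846e-05],
       [ 4.32983610e-01,  9.01401785e-01, -1.24479022e-04],
       [ 1.30277268e-05, -1.44352735e-04, -9.99999989e-01]]), 'force': array([ 0.06924739, -0.42995675,  0.19223158]), 'torque': array([ 0.03696314, -0.02852559, -0.06285258]), 'grasp_force': 0.0, 'finger_gap': 0.08583540980588687}
```

View pics/top.png

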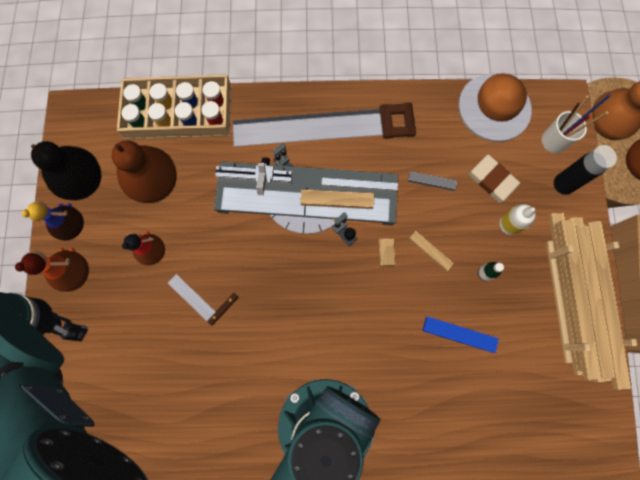

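View pics/scene.png

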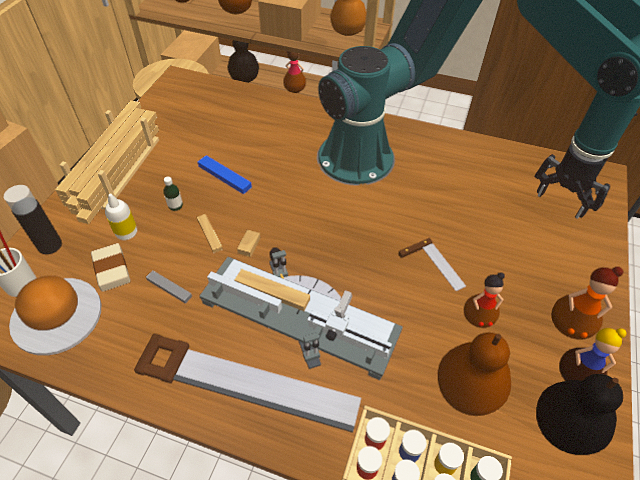

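The top view shows the batten on the deck at (337,198), the raised flag at (262,175) and the guide swung right with its knob at (346,232). A shorter pale look-alike lies at (431,250). The scene view agrees. I'll move the wrist camera over the box next.

Request:
{"fn": "send_rows", "kwargs": {
  "claw": [40,40,40],
  "xyz": [
    [0,0,-50],
    [0,0,-50],
    [0,0,-50]
  ],
  "turn": [-8.5,-8.6,-8.5]
}}

```text
t: 1.52
tool_pos: [0.2597, 0.5407, 0.3828]
orientation: [[-1.0, -0.004, -0.0], [-0.004, 1.0, -0.0], [0.0, -0.0, -1.0]]
force: [0.1, 0.5, -0.4]
finger_gap: 0.0405
grasp_force: 0.0
```

Request:
{"fn": "send_rows", "kwargs": {
  "claw": [20,10,0,0,0,0,0,0,0,0],
  "xyz": [
    [-24,-51,0],
    [-24,-51,0],
    [-24,-51,0],
    [-24,-51,0],
    [-24,-51,0],
    [-24,-51,0],
    [-24,-51,0],
    [-24,-51,0],
    [-24,-51,0],
    [0,0,0]
  ],
  "turn": [0,0,0,0,0,0,0,0,0,0]
}}

```text
t: 2.78
tool_pos: [0.4767, 0.0783, 0.3812]
orientation: [[-1.0, 0.006, 0.0], [0.006, 1.0, -0.001], [-0.0, -0.001, -1.0]]
force: [-0.2, 1.2, -0.7]
finger_gap: 0.0002
grasp_force: 0.0
```

Run:
```python
from h import *
print(np.round(r.get_calibration('wrist')['mount'],3))
o=r.get_obs();im,d=r.read_camera('wrist');save('w1.png',im);np.savez('w1.npz',im=im,d=d,o=o)
print(o['t'],o['tool_pos'],o['orientation'][:,0])
hs={'mitre_box':0.0,'fence':.035,'guide_knob':.044,'stop_face':.046,'flag_hinge':.092,'flag_tab':.15,'batten_mid':.046}
for n in hs:
    for x in r.spot_point(n,'wrist')[:3]:
        u,v=x['location'][0]*640,x['location'][1]*480
        print(n,round(x['confidence'],2),round(u),round(v),at_z('wrist',u,v,hs[n],o).round(4))
```

```text
[[ 0.001 -0.96  -0.281  0.072]
 [ 1.     0.001  0.     0.001]
 [ 0.    -0.281  0.96  -0.143]
 [ 0.     0.     0.     1.   ]]
2.775 [0.47674387 0.07827552 0.38116008] [-9.99979321e-01  6.42223109e-03 -3.35058385e-04]
mitre_box 0.57 291 273 [0.6146 0.0327 0.    ]
fence 0.95 390 288 [0.6233 0.1722 0.035 ]
guide_knob 0.63 202 186 [ 0.4783 -0.0714  0.044 ]
stop_face 0.29 198 185 [ 0.4774 -0.0755  0.046 ]
flag_hinge 0.66 375 303 [0.6173 0.1436 0.092 ]
flag_tab 0.81 377 340 [0.6335 0.1393 0.15  ]
batten_mid 0.97 233 258 [ 0.5733 -0.0384  0.046 ]
batten_mid 0.78 56 284 [ 0.6091 -0.2788  0.046 ]
batten_mid 0.72 390 290 [0.6204 0.1711 0.046 ]
```

View pics/w1.png

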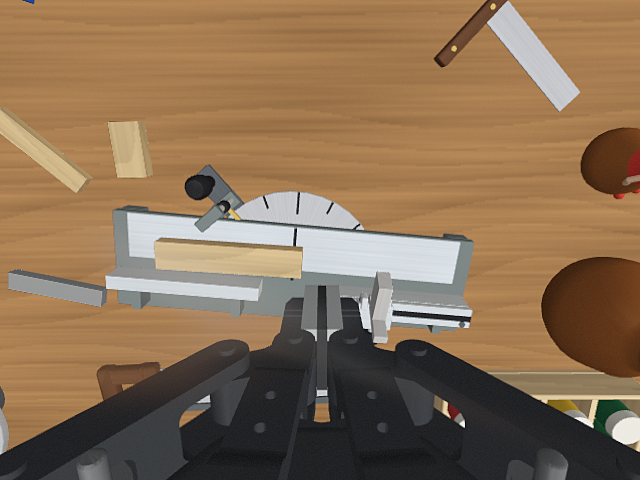

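The wrist view shows the guide at about 45° right, with the knob at (200,187) and the batten at (228,258). The flag at (381,305) is up, and the longest quadrant mark is at (297,203). Next I'll fit the box pose from depth.

```bash
cat > fit.py <<'E'
from h import *
def cloud(name,d,o):
    c,R,p=pose(name,o);K=np.array([[c['fx'],0,c['cx']],[0,c['fy'],c['cy']],[0,0,1.]])
    vv,uu=np.mgrid[0:480,0:640];P=np.stack([uu,vv],-1).reshape(-1,1,2).astype(float)
    q=cv2.undistortPoints(P,K,np.array(c['dist'],float)).reshape(480,640,2)
    X=np.concatenate([q,np.ones((480,640,1))],-1)*d[...,None]
    return X@R.T+p
def lab(W,lo,hi,xr,yr,d):
    return (d>0)&(W[...,2]>lo)&(W[...,2]<hi)&(W[...,0]>xr[0])&(W[...,0]<xr[1])&(W[...,1]>yr[0])&(W[...,1]<yr[1])
def rect(P):
    P=P[:,:2].astype(np.float32)*1000
    b=cv2.minAreaRect(P);return b,cv2.boxPoints(b).round(1).tolist()
E
python3 - <<'E'
from fit import *
z=np.load('w1.npz',allow_pickle=True);d=z['d'];o=z['o'].item();W=cloud('wrist',d,o)
# table height check
m=lab(W,-.02,.02,(.3,.42),(-.1,.15),d);print('table z',np.median(W[m][:,2]))
for nm,lo,hi,xr,yr in [('fenceR',.064,.077,(.54,.7),(-.22,0.02)),('track',.075,.085,(.54,.7),(.08,.3)),('batten',.052,.061,(.52,.62),(-.2,.1)),('deckall',.031,.039,(.48,.7),(-.25,.3)),('knob',.066,.08,(.42,.53),(-.12,0)),('flag',.11,.17,(.55,.7),(.09,.2)),('stop',.09,.105,(.56,.72),(.1,.2))]:
    m=lab(W,lo,hi,xr,yr,d).astype(np.uint8)
    n,L,S,C=cv2.connectedComponentsWithStats(m)
    k=1+np.argmax(S[1:,4]); P=W[(L==k)] if nm!='deckall' else W[m>0]
    b,c=rect(P);print(nm,len(P),'zmed',np.median(P[:,2]).round(4),'maxz',P[:,2].max().round(4),np.round(b[0],1),np.round(b[1],1),round(b[2],2),c)
p=W[187,200];print(p, W[203,297])
E
```

```text
table z 0.000567825970109459
fenceR 2567 zmed 0.0701 maxz 0.0732 [ 619.8 -102.8] [195.5  46.7] 84.53 [[587.2999877929688, -197.89999389648438], [633.7999877929688, -202.3000030517578], [652.4000244140625, -7.699999809265137], [605.9000244140625, -3.299999952316284]]
track 1545 zmed 0.0805 maxz 0.0835 [641.2 217.5] [102.8  27.1] 84.46 [[622.7999877929688, 167.60000610351562], [649.7000122070312, 165.0], [659.5999755859375, 267.29998779296875], [632.7000122070312, 269.8999938964844]]
batten 4187 zmed 0.0574 maxz 0.0605 [572.8 -43. ] [189.9  38.7] 85.66 [[546.2999877929688, -136.3000030517578], [584.9000244140625, -139.1999969482422], [599.2999877929688, 50.20000076293945], [560.7000122070312, 53.099998474121094]]
deckall 17898 zmed 0.0357 maxz 0.039 [586.5  38.3] [480.  164.1] 84.34 [[481.1000061035156, -192.39999389648438], [644.5, -208.60000610351562], [691.7999877929688, 269.0], [528.5, 285.20001220703125]]
knob 416 zmed 0.0737 maxz 0.0771 [477.1 -70.6] [27.8 24.2] 18.43 [[460.1000061035156, -63.5], [467.79998779296875, -86.5], [494.1000061035156, -77.69999694824219], [486.5, -54.70000076293945]]
flag 1199 zmed 0.1349 maxz 0.154 [602.2 144.9] [16.3 71.2] 84.47 [[566.0, 140.1999969482422], [636.7999877929688, 133.39999389648438], [638.4000244140625, 149.60000610351562], [567.5999755859375, 156.39999389648438]]
stop 404 zmed 0.0995 maxz 0.105 [638.2 133.5] [71.5 17.4] 7.58 [[601.5999755859375, 137.39999389648438], [603.9000244140625, 120.19999694824219], [674.7999877929688, 129.6999969482422], [672.5, 146.89999389648438]]
[ 0.47506875 -0.06496542  0.07334378] [0.5049738  0.04577601 0.02271678]
```

Request:
{"fn": "send_rows", "kwargs": {
  "claw": [60,60,60,60,60,60,60,60,60],
  "xyz": [
    [0,-38,-10],
    [0,-38,20],
    [0,-38,50],
    [0,-37,50],
    [0,0,50],
    [0,0,50],
    [0,0,50],
    [0,0,0],
    [0,0,0]
  ],
  "turn": [0,0,0,-10,-10,-10,-10,0,0]
}}

```text
t: 4.3
tool_pos: [0.4763, -0.0691, 0.123]
orientation: [[-0.768, -0.64, 0.002], [-0.64, 0.768, -0.001], [-0.001, -0.002, -1.0]]
force: [1.2, 0.1, -0.4]
finger_gap: 0.0597
grasp_force: 0.0
```

```bash
cat > go.py <<'E'
from h import *
psi=-0.0955;O=np.array([.6098,.0362]);ex=np.array([np.cos(psi),np.sin(psi)]);ey=np.array([-ex[1],ex[0]])
def w(x,y): return O+(x*ex+y*ey)/1000      # box mm -> world m
def box(p): q=(np.array(p[:2])-O)*1000; return np.array([q@ex,q@ey,p[2]*1000])
def need(x,y,z): # tool-axis shift mm to box point
    o=r.get_obs();t=np.array([*w(x,y),z/1000]);return (np.array(o['orientation']).T@(t-o['tool_pos'])*1000).round(1)
def st():
    o=r.get_obs();R=np.array(o['orientation']);print('t',round(o['t'],2),'box',box(o['tool_pos']).round(1),'a',np.degrees(np.arctan2(-R[1,0],-R[0,0])-psi).round(2),'F box',np.round([o['force'][:2]@ex,o['force'][:2]@ey,o['force'][2]],1),'gap',round(o['finger_gap']*1000,1))
E
python3 - <<'E'
from go import *
st();print(need(-121.6,-121.6,45))
for x in r.get_obs()['joint_positions']:print(round(x,2),end=' ')
o=r.get_obs();im,d=r.read_camera('wrist');save('w2.png',im)
for x in r.spot_point('guide_knob','wrist')[:2]:
    u,v=x['location'][0]*640,x['location'][1]*480
    print(x['confidence'],u,v,box(at_z('wrist',u,v,.044,o)))
E
```

```text
t 4.3 box [-122.8 -117.6  123. ] a 45.27 F box [ 1.2  0.2 -0.4] gap 59.7
[ 2.1 -3.6 78. ]
-0.29 0.33 1.89 -0.0 0.93 -2.55 0.62 311.104 246.384 [-119.3020314  -121.32024448   44.        ]
0.51 238.592 82.896 [-157.15342215 -214.28584994   44.        ]
```

View pics/w2.png

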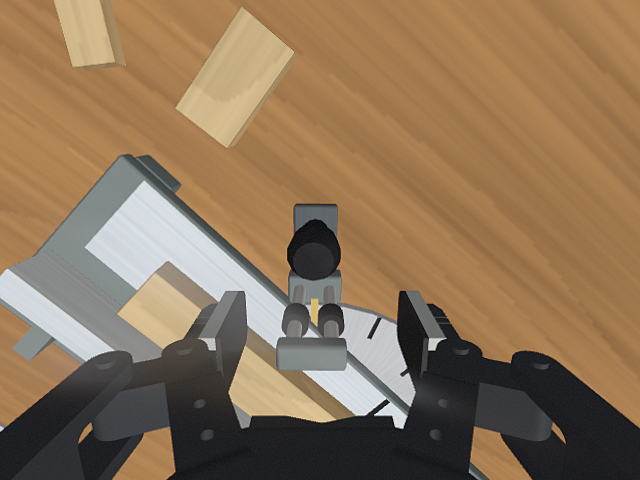

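The knob at (315,250) lies between the open fingers and the measurements agree, so I'll descend and grip.

Request:
{"fn": "send_rows", "kwargs": {
  "claw": [60,60,60,60,20,20,20,20],
  "xyz": [
    [2,-2,26],
    [0,-1.5,26],
    [0,0,26],
    [0,0,0],
    [0,0,0],
    [0,0,0],
    [0,0,0],
    [0,0,0]
  ],
  "turn": [0,0,0,0,0,0,0,0],
  "newtons": 25
}}

```text
t: 5.4
tool_pos: [0.4774, -0.0737, 0.0452]
orientation: [[-0.767, -0.642, 0.003], [-0.642, 0.767, -0.001], [-0.002, -0.003, -1.0]]
force: [-0.7, -0.0, 6.3]
finger_gap: 0.0292
grasp_force: 24.3
```

```bash
python3 -c "
from go import *
st();o=r.get_obs();print(o['grasp_force'])"
```

```text
t 5.4 box [-121.3 -122.1   45.2] a 45.41 F box [-0.7 -0.1  6.3] gap 29.2
24.29902195930481
```

Gripped. Now the arc.

Request:
{"fn": "send_rows", "kwargs": {
  "claw": [20,20,20,20,20,20,20,20,20,20],
  "xyz": [
    [-1.2,20.2,0],
    [-1.2,20.2,0],
    [-1.2,20.2,0],
    [-1.2,20.2,0],
    [-1.2,20.2,0],
    [-1.2,20.2,0],
    [-1.2,20.2,0],
    [-1.2,20.2,0],
    [-1.2,20.2,0],
    [-1.2,20.2,0]
  ],
  "turn": [6.75,6.75,6.75,6.75,6.75,6.75,6.75,6.75,6.75,6.75]
}}

```text
t: 6.65
tool_pos: [0.4595, 0.1173, 0.0453]
orientation: [[-0.885, 0.466, 0.008], [0.466, 0.885, -0.0], [-0.007, 0.003, -1.0]]
force: [7.3, -6.3, -3.6]
finger_gap: 0.0291
grasp_force: 25.9
```

```bash
python3 -c "
from go import *
st();o=r.get_obs();print(o['grasp_force'],need(-158.9,65.8,45))"
```

```text
t 6.65 box [-157.4   66.4   45.3] a -22.28 F box [ 7.8 -5.6 -3.6] gap 29.1
25.937012135982513 [ 1.2 -1.1  0.3]
```

Request:
{"fn": "send_rows", "kwargs": {
  "claw": [55,55,55,55,55,30,0,0,0],
  "xyz": [
    [0,0,0],
    [0,0,0],
    [0,0,-30],
    [0,0,-50],
    [0,0,-60],
    [0,0,-20],
    [0,0,0],
    [0,0,0],
    [0,0,0]
  ],
  "turn": [0,0,0,0,0,-10,-10,-2.3,0]
}}

```text
t: 7.78
tool_pos: [0.4544, 0.1161, 0.2035]
orientation: [[-0.996, 0.092, -0.001], [0.092, 0.996, -0.0], [0.001, -0.0, -1.0]]
force: [0.2, -0.4, -0.9]
finger_gap: 0.0
grasp_force: 0.0
```

Run:
```python
from fit import *
from go import *
st();print(need(50,107.5,190))
o=r.get_obs();im,d=r.read_camera('wrist');save('w3.png',im);np.savez('w3.npz',im=im,d=d,o=o)
W=cloud('wrist',d,o)
B=np.stack([((W[...,:2]-O)@ex),((W[...,:2]-O)@ey),W[...,2]],-1)*1000
def sel(a,b,c,e,f,g): return B[(d>0)&(B[...,0]>a)&(B[...,0]<b)&(B[...,1]>c)&(B[...,1]<e)&(B[...,2]>f)&(B[...,2]<g)]
P=sel(-180,-140,30,100,66,80);print('knob',len(P),P.mean(0) if len(P) else '')
P=sel(-60,40,80,140,108,165);print('flag',len(P),np.percentile(P,[1,50,99],axis=0).round(1) if len(P) else '')
for n,z in [('guide_knob',.044),('flag_tab',.15),('flag_hinge',.092)]:
  for x in r.spot_point(n,'wrist')[:2]:
    u,v=x['location'][0]*640,x['location'][1]*480
    print(n,x['confidence'],u,v,box(at_z('wrist',u,v,z,o)))
```

```text
t 7.78 box [-162.3   64.7  203.5] a 0.19 F box [ 0.3 -0.4 -0.9] gap 0.0
[-212.4   42.1   13.3]
knob 1002 [-159.71590584   65.8235798    72.69822377]
flag 0 
guide_knob 0.86 318.592 224.4 [-156.40914258   62.9105157    44.        ]
```

View pics/w3.png

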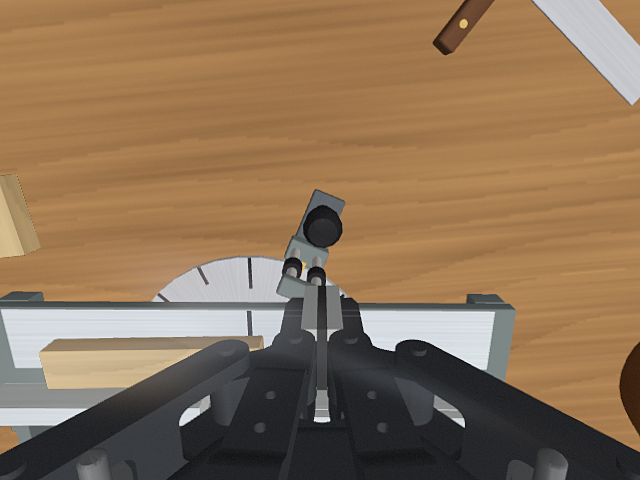

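The guide now sits at about 22.4° left, with the knob at (322,226). Next I'll go behind the flag.

Request:
{"fn": "send_rows", "kwargs": {
  "claw": [0,0,0,0,0,0,0,0],
  "xyz": [
    [-44,8.4,0],
    [-44,8.4,0],
    [-44,8.4,0],
    [-44,8.4,0],
    [-36.4,8.5,13],
    [0,0,30],
    [0,0,30],
    [0,0,0]
  ],
  "turn": [0,0,0,0,0,0,0,0]
}}

```text
t: 8.98
tool_pos: [0.6683, 0.1388, 0.1274]
orientation: [[-0.996, 0.092, -0.007], [0.092, 0.996, -0.001], [0.007, -0.001, -1.0]]
force: [0.1, -0.2, -0.4]
finger_gap: 0.0
grasp_force: 0.0
```

Run:
```python
from go import *
st();print(need(50,107.5,130))
o=r.get_obs();im,d=r.read_camera('top');save('t2.png',im,(190,120,420,280),3)
```

```text
t 8.97 box [ 48.4 107.7 127.4] a 0.2 F box [ 0.2 -0.2 -0.4] gap 0.0
[-1.6 -0.2 -2.6]
```

View pics/t2.png

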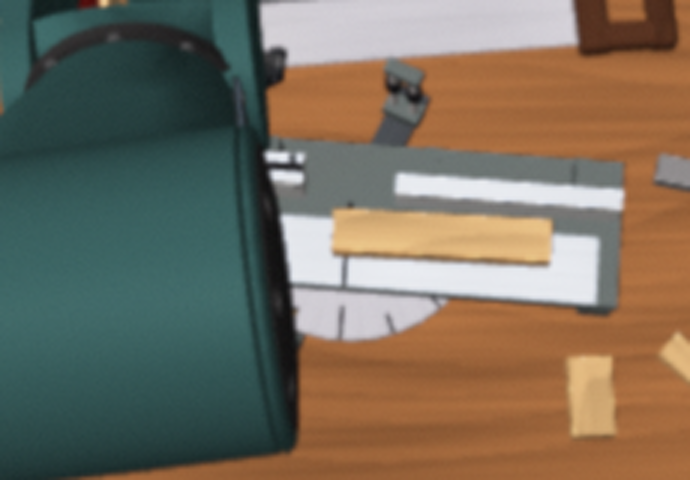

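The arm hides the flag in this view. The rest of the box and the rear guide rods, at (405,85), look as expected. I'll sweep the flag down gently.

Request:
{"fn": "send_rows", "kwargs": {
  "claw": [0,0,0,0,0,0,0,0,0,0],
  "xyz": [
    [10,0,-2],
    [10,0,-2],
    [10,0,-2],
    [10,0,-2],
    [8,0,0],
    [8,0,0],
    [8,0,4],
    [8,0,4],
    [6,0,7],
    [6,0,7]
  ],
  "turn": [0,0,0,0,0,0,0,0,0,0]
}}

```text
t: 10.28
tool_pos: [0.5863, 0.1468, 0.1158]
orientation: [[-0.996, 0.092, -0.001], [0.092, 0.996, -0.0], [0.001, -0.0, -1.0]]
force: [2.1, -0.5, 1.0]
finger_gap: -0.0003
grasp_force: 1.2
```

Request:
{"fn": "send_rows", "kwargs": {
  "claw": [0,0,0],
  "xyz": [
    [3,0,6],
    [3,0,6],
    [0,0,0]
  ],
  "turn": [0,0,0]
}}

```text
t: 10.65
tool_pos: [0.5803, 0.1472, 0.1037]
orientation: [[-0.996, 0.092, -0.002], [0.092, 0.996, -0.0], [0.002, -0.001, -1.0]]
force: [0.4, 0.3, -0.7]
finger_gap: -0.0001
grasp_force: 0.0
```

```bash
python3 -c "
from go import *
st()"
```

```text
t 10.65 box [-39.9 107.7 103.7] a 0.22 F box [ 0.3  0.3 -0.7] gap -0.1
```

Request:
{"fn": "send_rows", "kwargs": {
  "claw": [0,0,0,0],
  "xyz": [
    [1,0,3],
    [1,0,3],
    [0,0,1.5],
    [0,0,0]
  ],
  "turn": [0,0,0,0]
}}

```text
t: 11.15
tool_pos: [0.5792, 0.1475, 0.097]
orientation: [[-0.996, 0.092, 0.0], [0.092, 0.996, -0.0], [-0.0, -0.0, -1.0]]
force: [-0.3, -0.7, 1.7]
finger_gap: -0.0001
grasp_force: 0.8
```

```bash
python3 -c "
from go import *
st()"
```

```text
t 11.15 box [-41.  107.8  97. ] a 0.22 F box [-0.3 -0.7  1.7] gap -0.1
```

Request:
{"fn": "send_rows", "kwargs": {
  "claw": [0,0,0,0],
  "xyz": [
    [3,0,1.5],
    [3,0,1.5],
    [0,0,1],
    [0,0,0]
  ],
  "turn": [0,0,0,0]
}}

```text
t: 11.65
tool_pos: [0.5791, 0.1476, 0.0967]
orientation: [[-0.996, 0.091, 0.012], [0.091, 0.996, -0.0], [-0.012, 0.001, -1.0]]
force: [5.7, -5.8, 17.7]
finger_gap: -0.0002
grasp_force: 8.6
```

```bash
python3 -c "
from go import *
st()"
```

```text
t 11.65 box [-41.2 108.   96.7] a 0.24 F box [ 6.2 -5.2 17.7] gap -0.2
```

Request:
{"fn": "send_rows", "kwargs": {
  "claw": [0,0,0,0,0,0,0,0,0,0],
  "xyz": [
    [0,0,-10],
    [0,0,-40],
    [0,0,-55],
    [6,-48,0],
    [6,-48,0],
    [6,-48,0],
    [8,-48,0],
    [0,0,0],
    [0,0,0],
    [0,0,0]
  ],
  "turn": [0,0,0,0,0,0,0,0,0,0]
}}

```text
t: 12.9
tool_pos: [0.5297, -0.0395, 0.1979]
orientation: [[-0.996, 0.09, -0.001], [0.09, 0.996, 0.0], [0.001, 0.0, -1.0]]
force: [-0.0, 0.1, 0.3]
finger_gap: 0.0001
grasp_force: 0.0
```

```bash
cat > see.py <<'E'
from fit import *
from go import *
def look(cam,pic=None,crop=None,s=1):
    o=r.get_obs();im,d=r.read_camera(cam)
    if pic: save(pic,im,crop,s)
    W=cloud(cam,d,o)
    B=np.stack([((W[...,:2]-O)@ex),((W[...,:2]-O)@ey),W[...,2]],-1)*1000
    sel=lambda a,b,c,e,f,g:((d>0)&(B[...,0]>a)&(B[...,0]<b)&(B[...,1]>c)&(B[...,1]<e)&(B[...,2]>f)&(B[...,2]<g))
    hsv=cv2.cvtColor(im,cv2.COLOR_RGB2HSV);wood=(hsv[...,1]>60)
    P=B[sel(-70,5,-230,130,51,63)&wood]
    if len(P): b=cv2.minAreaRect(P[:,:2].astype(np.float32));print('batten',len(P),np.round(b[0],1),np.round(b[1],1),round(b[2],2),np.percentile(P[:,1],[.5,99.5]).round(1))
    P=B[sel(-85,-20,85,130,85,175)]
    if len(P): print('flag',len(P),np.percentile(P,[1,50,99],axis=0).round(1).tolist())
    P=B[sel(2,50,60,160,90,108)]
    if len(P): print('carr',len(P),np.percentile(P,[1,50,99],axis=0).round(1).tolist())
    return o,im,B
E
python3 - <<'E'
from see import *
st();look('wrist','w4.png');print('top');look('top');print(need(-75,-82,60))
E
```

```text
t 12.9 box [-72.6 -83.  197.9] a 0.29 F box [-0.   0.1  0.3] gap 0.1
batten 10522 [-29.5 -82.3] [ 38.3 190. ] 1.06 [-175.9   11. ]
flag 2295 [[-67.8, 98.7, 86.0], [-44.6, 103.8, 96.9], [-20.5, 115.2, 98.7]]
carr 2893 [[2.3, 85.0, 90.5], [19.5, 104.1, 99.1], [49.2, 127.8, 100.9]]
top
batten 188 [-22.6 -64. ] [152.7  22.9] 82.98 [-139.9   11.5]
flag 134 [[-68.3, 98.9, 88.6], [-44.9, 106.4, 97.4], [-21.5, 115.1, 101.9]]
carr 236 [[2.6, 85.0, 91.6], [20.4, 106.0, 99.7], [49.4, 128.2, 104.4]]
[  2.5   1.  137.9]
```

View pics/w4.png

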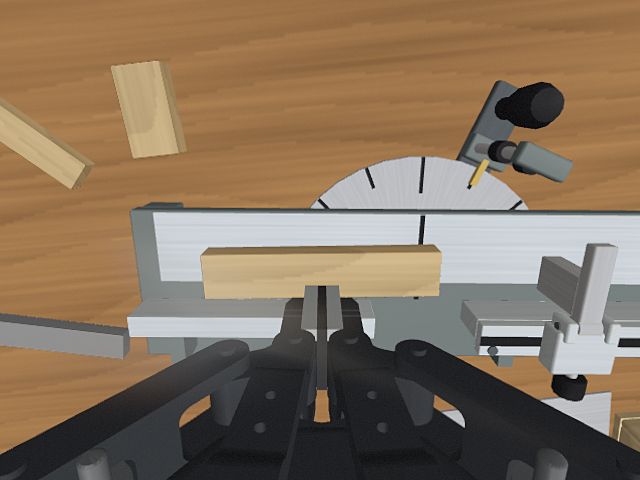

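The flag at (598,300) is down, with its top level at 97 mm. The batten at (320,272) stands about 10 mm off the fence, and the guide pointer is on the 22.5° mark. Next I'll press the batten back to the fence with open fingers.

Request:
{"fn": "send_rows", "kwargs": {
  "claw": [85,85,85,85,85,85],
  "xyz": [
    [4,0,20],
    [0,0,50],
    [0,0,50],
    [0,0,28],
    [0,0,18],
    [0,0,0]
  ],
  "turn": [0,0,0,0,0,0]
}}

```text
t: 13.75
tool_pos: [0.5246, -0.0394, 0.0307]
orientation: [[-0.996, 0.09, -0.003], [0.09, 0.996, 0.001], [0.003, 0.0, -1.0]]
force: [-0.5, 0.4, 0.0]
finger_gap: 0.0847
grasp_force: 0.0
```

Request:
{"fn": "send_rows", "kwargs": {
  "claw": [85,85,85,85,85],
  "xyz": [
    [-5,0,0],
    [-5,0,0],
    [-5,0,0],
    [-4,0,0],
    [0,0,0]
  ],
  "turn": [0,0,0,0,0]
}}

```text
t: 14.38
tool_pos: [0.5451, -0.0422, 0.0322]
orientation: [[-0.996, 0.092, 0.001], [0.092, 0.996, -0.0], [-0.001, -0.0, -1.0]]
force: [-0.1, 0.6, -0.8]
finger_gap: 0.0851
grasp_force: 0.0
```

```bash
python3 -c "
from go import *
st()"
```

```text
t 14.38 box [-56.9 -84.2  32.2] a 0.21 F box [-0.2  0.6 -0.8] gap 85.1
```

Request:
{"fn": "send_rows", "kwargs": {
  "claw": [85,85,85,85],
  "xyz": [
    [-3,0,0],
    [-3,0,0],
    [-2,0,0],
    [0,0,0]
  ],
  "turn": [0,0,0,0]
}}

```text
t: 14.88
tool_pos: [0.553, -0.0429, 0.032]
orientation: [[-0.996, 0.092, 0.0], [0.092, 0.996, -0.0], [-0.001, -0.0, -1.0]]
force: [0.8, -0.1, -0.4]
finger_gap: 0.0853
grasp_force: 0.0
```

```bash
python3 -c "
from see import *
st();look('wrist')"
```

```text
t 14.88 box [-49.  -84.2  32. ] a 0.21 F box [ 0.8 -0.  -0.4] gap 85.3
batten 18468 [-31.4 -82.7] [ 60.5 189.4] 0.37 [-174.5    8.6]
```

Request:
{"fn": "send_rows", "kwargs": {
  "claw": [85,85,85,85],
  "xyz": [
    [-1.5,0,0],
    [-1.5,0,0],
    [0,0,0],
    [0,0,0]
  ],
  "turn": [0,0,0,0]
}}

```text
t: 15.42
tool_pos: [0.5547, -0.0429, 0.0319]
orientation: [[-0.996, 0.092, -0.001], [0.092, 0.996, 0.0], [0.001, 0.0, -1.0]]
force: [-3.0, 1.1, 3.6]
finger_gap: 0.085
grasp_force: 1.9
```

```bash
python3 -c "
from go import *
st()"
```

```text
t 15.43 box [-47.3 -84.   31.9] a 0.21 F box [-3.1  0.8  3.6] gap 85.0
```

Request:
{"fn": "send_rows", "kwargs": {
  "claw": [85,85,85,40,0,0,0,0,0],
  "xyz": [
    [8,0,0],
    [0,0,-45],
    [0,0,-55],
    [-12,-40,0],
    [-12,-40,0],
    [-11,-41,0],
    [0,0,45],
    [0,0,45],
    [0,0,0]
  ],
  "turn": [0,0,0,0,0,0,0,0,0]
}}

```text
t: 16.55
tool_pos: [0.5685, -0.1652, 0.0392]
orientation: [[-0.996, 0.092, -0.006], [0.092, 0.996, 0.002], [0.006, 0.002, -1.0]]
force: [-0.1, 0.4, 0.1]
finger_gap: 0.0002
grasp_force: 0.0
```

```bash
python3 -c "
from see import *
st();look('wrist');print('top');look('top');print(need(-19,-205,42))"
```

```text
t 16.55 box [ -21.9 -204.4   39.2] a 0.2 F box [-0.1  0.4  0.1] gap 0.2
batten 21136 [ -18.4 -136.6] [ 39.3 108. ] 0.13 [-177.7  -85.8]
top
[0.4 0.1 0.7]
```

Request:
{"fn": "send_rows", "kwargs": {
  "claw": [0,0,0,0,0,0,0,0,0,0],
  "xyz": [
    [0,9,0],
    [0,9,0],
    [0,9,0],
    [0,9,0],
    [0,9,0],
    [0,9,0],
    [0,9,0],
    [0,9,0],
    [0,8,0],
    [0,4,0]
  ],
  "turn": [0,0,0,0,0,0,0,0,0,0]
}}

```text
t: 17.9
tool_pos: [0.579, -0.0819, 0.042]
orientation: [[-0.996, 0.091, -0.0], [0.091, 0.996, -0.0], [0.0, -0.0, -1.0]]
force: [-0.2, -1.3, 1.0]
finger_gap: -0.0001
grasp_force: 0.5
```

```bash
python3 -c "
from see import *
st();look('wrist');print('top');look('top')"
```

```text
t 17.9 box [ -19.4 -120.4   42. ] a 0.24 F box [-0.1 -1.3  1. ] gap -0.1
batten 24593 [-20.5 -52.4] [ 38.8 110.6] 0.22 [-105.6   -1. ]
top
```

Request:
{"fn": "send_rows", "kwargs": {
  "claw": [0,0,0,0],
  "xyz": [
    [0,5,0],
    [0,5,0],
    [0,2,0],
    [0,0,0]
  ],
  "turn": [0,0,0,0]
}}

```text
t: 18.5
tool_pos: [0.5801, -0.0702, 0.042]
orientation: [[-0.996, 0.091, -0.0], [0.091, 0.996, 0.0], [0.0, 0.0, -1.0]]
force: [-0.1, 0.1, -0.3]
finger_gap: 0.0001
grasp_force: 0.0
```

Request:
{"fn": "send_rows", "kwargs": {
  "claw": [0,0,0,0],
  "xyz": [
    [0,1,0],
    [0,1,0],
    [0,0.5,0],
    [0,0,0]
  ],
  "turn": [0,0,0,0]
}}

```text
t: 19.0
tool_pos: [0.5804, -0.068, 0.042]
orientation: [[-0.996, 0.092, -0.0], [0.092, 0.996, -0.0], [0.0, -0.0, -1.0]]
force: [-0.2, -0.4, -0.3]
finger_gap: -0.0004
grasp_force: 0.1
```

```bash
python3 -c "
from see import *
st();look('wrist')"
```

```text
t 19.0 box [ -19.4 -106.5   42. ] a 0.21 F box [-0.2 -0.4 -0.3] gap -0.4
batten 24575 [-20.7 -44.2] [ 38.9 121.4] 0.2 [-91.6  13. ]
```

Request:
{"fn": "send_rows", "kwargs": {
  "claw": [0,0,0,0],
  "xyz": [
    [0,0.5,0],
    [0,0.5,0],
    [0,0.5,0],
    [0,0,0]
  ],
  "turn": [0,0,0,0]
}}

```text
t: 19.55
tool_pos: [0.5805, -0.0664, 0.042]
orientation: [[-0.996, 0.092, -0.0], [0.092, 0.996, -0.0], [0.0, -0.0, -1.0]]
force: [0.6, -1.5, -1.2]
finger_gap: 0.0002
grasp_force: 0.1
```

Request:
{"fn": "send_rows", "kwargs": {
  "claw": [0,0,0],
  "xyz": [
    [0,0.5,0],
    [0,0.5,0],
    [0,0,0]
  ],
  "turn": [0,0,0]
}}

```text
t: 19.92
tool_pos: [0.5806, -0.066, 0.0421]
orientation: [[-0.996, 0.091, 0.0], [0.091, 0.996, -0.001], [-0.0, -0.001, -1.0]]
force: [-1.4, -4.5, -0.9]
finger_gap: -0.0002
grasp_force: 2.2
```

Request:
{"fn": "send_rows", "kwargs": {
  "claw": [0,0,0],
  "xyz": [
    [0,0.4,0],
    [0,0,0],
    [0,0,0]
  ],
  "turn": [0,0,0]
}}

```text
t: 20.3
tool_pos: [0.5807, -0.0659, 0.0421]
orientation: [[-0.996, 0.091, 0.0], [0.091, 0.996, -0.001], [-0.0, -0.001, -1.0]]
force: [-0.5, -7.3, -0.3]
finger_gap: -0.0002
grasp_force: 3.0
```

Request:
{"fn": "send_rows", "kwargs": {
  "claw": [0,0,0,0,40,85,85,85,85],
  "xyz": [
    [0,-10,0],
    [0,0,-50],
    [0,0,-50],
    [18,30,-20],
    [20,45,0],
    [20,39,0],
    [0,0,30],
    [0,0,0],
    [0,0,0]
  ],
  "turn": [0,0,0,0,0,0,0,0,0]
}}

```text
t: 21.42
tool_pos: [0.5329, 0.0435, 0.1325]
orientation: [[-0.996, 0.092, 0.0], [0.092, 0.996, 0.0], [-0.0, 0.0, -1.0]]
force: [0.1, -0.0, -0.4]
finger_gap: 0.0847
grasp_force: 0.0
```

```bash
python3 -c "
from see import *
st();look('wrist','w5.png');print('top');look('top')"
```

```text
t 21.43 box [-7.730e+01 -1.000e-01  1.325e+02] a 0.18 F box [ 0.1 -0.  -0.4] gap 84.7
batten 12838 [-20.6   5.1] [ 39.3 189.2] 0.29 [-70.6  95.6]
flag 2550 [[-68.0, 99.4, 87.1], [-52.2, 105.8, 97.1], [-31.3, 115.1, 98.6]]
carr 11 [[27.2, 120.3, 98.4], [29.0, 122.2, 99.0], [29.7, 124.4, 100.1]]
top
batten 136 [-18.6   4.5] [189.8  40.8] 89.16 [-90.2  99.4]
flag 33 [[-46.3, 98.8, 86.5], [-35.0, 101.6, 97.3], [-20.7, 105.8, 102.5]]
carr 66 [[2.4, 85.2, 91.3], [15.0, 92.7, 99.6], [28.2, 101.3, 103.0]]
```

View pics/w5.png

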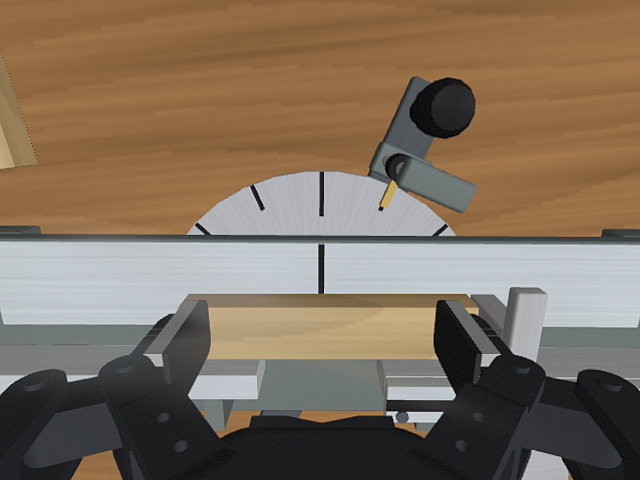

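The batten at (325,325) bears near the flag at (525,320), and the guide pointer is still on the 22.5° mark. I'll press the front face to the fence once more, standing clear of the rods.

Request:
{"fn": "send_rows", "kwargs": {
  "claw": [85,85,85,85,85,85,85,85,85],
  "xyz": [
    [-10,-30,20],
    [0,0,40],
    [0,0,40],
    [0,0,0],
    [-5,0,0],
    [-5,0,0],
    [-5,0,0],
    [-2,0,0],
    [0,0,0]
  ],
  "turn": [0,0,0,0,0,0,0,0,0]
}}

```text
t: 22.65
tool_pos: [0.5568, 0.0114, 0.0323]
orientation: [[-0.996, 0.092, 0.0], [0.092, 0.996, -0.0], [-0.0, -0.0, -1.0]]
force: [-0.5, 0.2, -0.4]
finger_gap: 0.0848
grasp_force: 0.0
```

Request:
{"fn": "send_rows", "kwargs": {
  "claw": [85,85,85,85],
  "xyz": [
    [-1,0,0],
    [-1,0,0],
    [-1,0,0],
    [0,0,0]
  ],
  "turn": [0,0,0,0]
}}

```text
t: 23.15
tool_pos: [0.5594, 0.0112, 0.0319]
orientation: [[-0.996, 0.092, -0.0], [0.092, 0.996, -0.0], [0.0, -0.0, -1.0]]
force: [-0.6, -0.0, -0.3]
finger_gap: 0.0854
grasp_force: 0.2
```

```bash
python3 -c "
from go import *
st()"
```

```text
t 23.15 box [-47.8 -29.7  31.9] a 0.21 F box [-0.6 -0.1 -0.3] gap 85.4
```

Request:
{"fn": "send_rows", "kwargs": {
  "claw": [85,85,85,85],
  "xyz": [
    [-1,0,0],
    [-1,0,0],
    [-0.5,0,0],
    [0,0,0]
  ],
  "turn": [0,0,0,0]
}}

```text
t: 23.65
tool_pos: [0.56, 0.0111, 0.0318]
orientation: [[-0.996, 0.092, -0.004], [0.092, 0.996, 0.0], [0.004, -0.0, -1.0]]
force: [-5.9, 0.1, 4.3]
finger_gap: 0.0851
grasp_force: 2.9
```

```bash
python3 -c "
from go import *
st()"
```

```text
t 23.65 box [-47.2 -29.7  31.8] a 0.2 F box [-5.9 -0.4  4.3] gap 85.1
```

Seated at the same line as before. Now one gentle re-press on the end.

Request:
{"fn": "send_rows", "kwargs": {
  "claw": [85,85,85,40,0,0,0,0,0],
  "xyz": [
    [10,0,0],
    [0,0,-45],
    [0,0,-55],
    [-13,-30,0],
    [-13,-30,0],
    [-12,-30,0],
    [0,0,45],
    [0,0,45],
    [0,0,0]
  ],
  "turn": [0,0,0,0,0,0,0,0,0]
}}

```text
t: 24.78
tool_pos: [0.5786, -0.0806, 0.0392]
orientation: [[-0.996, 0.092, -0.006], [0.092, 0.996, 0.002], [0.007, 0.001, -1.0]]
force: [-0.5, 0.5, 0.5]
finger_gap: -0.0002
grasp_force: 0.0
```

```bash
python3 -c "
from go import *
st();print(need(-19,-105.5,42))"
```

```text
t 24.77 box [ -19.9 -119.3   39.2] a 0.2 F box [-0.5  0.5  0.5] gap -0.2
[-0.9 13.8 -2.8]
```

Request:
{"fn": "send_rows", "kwargs": {
  "claw": [0,0,0,0,0,0],
  "xyz": [
    [0,5,0],
    [0,5,0],
    [0,3,0],
    [0,0.5,0],
    [0,0.5,0],
    [0,0,0]
  ],
  "turn": [0,0,0,0,0,0]
}}

```text
t: 25.52
tool_pos: [0.5829, -0.0673, 0.0421]
orientation: [[-0.996, 0.092, -0.0], [0.092, 0.996, -0.0], [0.0, -0.0, -1.0]]
force: [-0.0, -0.9, -0.8]
finger_gap: 0.0001
grasp_force: 0.0
```

Request:
{"fn": "send_rows", "kwargs": {
  "claw": [0,0,0,0],
  "xyz": [
    [0,0.5,0],
    [0,0.5,0],
    [0,0.5,0],
    [0,0,0]
  ],
  "turn": [0,0,0,0]
}}

```text
t: 26.02
tool_pos: [0.583, -0.0663, 0.042]
orientation: [[-0.996, 0.091, -0.0], [0.091, 0.996, -0.001], [0.0, -0.001, -1.0]]
force: [-0.8, -2.9, -0.1]
finger_gap: -0.0002
grasp_force: 1.6
```

Request:
{"fn": "send_rows", "kwargs": {
  "claw": [0,0,0,0,0,0,0,0],
  "xyz": [
    [0,0.4,0],
    [0,0,0],
    [0,-10,0],
    [0,0,-50],
    [0,0,-50],
    [40,20,-50],
    [40,20,0],
    [0,0,0]
  ],
  "turn": [0,0,0,0,0,0,0,0]
}}

```text
t: 27.02
tool_pos: [0.5055, -0.0282, 0.189]
orientation: [[-0.996, 0.091, -0.002], [0.091, 0.996, 0.001], [0.002, 0.001, -1.0]]
force: [1.2, -0.7, -0.8]
finger_gap: 0.0001
grasp_force: 0.0
```

```bash
python3 -c "
from see import *
st();o,im,B=look('wrist','w6.png')
print(np.array([np.nan]) if 0 else '')
# front and rear long edges of batten top, by y slices
hsv=cv2.cvtColor(im,cv2.COLOR_RGB2HSV)
m=(B[...,2]>54)&(B[...,2]<60)&(hsv[...,1]>60)&(B[...,0]>-60)&(B[...,0]<5)
for y in range(-90,100,20):
    s=B[m&(abs(B[...,1]-y)<4)]
    if len(s)>20: print(y,s[:,0].min().round(1),s[:,0].max().round(1))
f=(B[...,2]>68)&(B[...,2]<72)&(hsv[...,1]<40)
for y in (-200,-150,-110,-60): 
    s=B[f&(abs(B[...,1]-y)<4)&(B[...,0]>-15)&(B[...,0]<40)]
    if len(s): print('fence',y,np.percentile(s[:,0],[2,98]).round(1))
print('top');look('top')"
```

```text
t 27.02 box [-97.7 -74.  189. ] a 0.28 F box [ 1.3 -0.6 -0.8] gap 0.1
batten 7873 [-18.7  21. ] [ 39.4 157.8] 0.32 [-42.6  98.5]
flag 2277 [[-68.2, 98.7, 85.9], [-45.2, 104.0, 96.9], [-20.6, 115.3, 98.7]]
carr 2029 [[2.3, 85.0, 90.8], [14.7, 106.4, 99.3], [37.3, 128.3, 101.0]]

-30 -38.0 -0.3
-10 -37.9 0.7
10 -37.8 -1.1
30 -38.0 0.2
50 -38.1 0.4
70 -38.3 0.2
90 -38.4 0.1
fence -200 [ 0.4 17.6]
top
batten 231 [-19.6  39.1] [120.7  40.7] 88.95 [-21.5  99.4]
flag 131 [[-68.2, 99.1, 87.1], [-45.9, 106.6, 97.2], [-21.2, 114.8, 102.2]]
carr 236 [[2.3, 85.3, 90.7], [19.9, 106.1, 99.8], [48.6, 128.3, 105.1]]
```

View pics/w6.png

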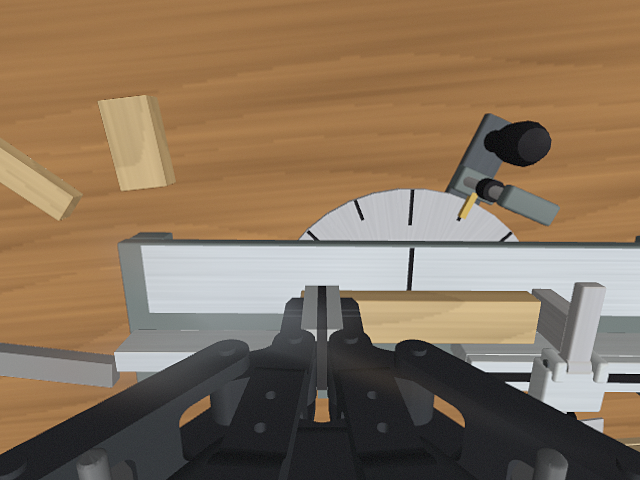

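The batten at (450,317) is flush with the fence: its front edge is 38 mm out along its visible length and its end is at the flag face. The carriage has not moved, the flag is down and the pointer is on 22.5°. The arm is clear, so I'll hand in.

```bash
python3 -c "
from bench import r
print(r.finish_job())"
```

```text
the job is handed in; nothing more can be done
None
```

I handed the job in at about 27 s, with the guide on the 22.5° left click, the flag pressed fully down, and the batten flat, flush to the fence and snug against the stop, which had not moved; no verdict was returned.

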